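Screw the suction elbow into its clamped port

TASK

Fit the orange elbow, barbed spout uppermost, into the clamped blue suction port, and screw it in clockwise until you feel the rubber seal inside begin to resist; then turn it about 15 degrees further and stop there, so that it stays snug by itself after you let go. Do not force it or crush the seal, and leave the other things on the table alone.

Things in the scene. Friction and masses are not known exactly. Their poses are not given: they have to be found in the camera images.
- elbow_grip (a point): orange elbow, 76 mm tall, 0.13 to 0.21 kg, loose, standing upright on its foot. Point: on its upright axis, mid-height of the head, 58 mm above the foot. Head: block 36 (elbow x) x 30 (elbow y) x 36 mm high, 40 to 76 mm above the foot; grip its flat faces across elbow y. A barbed spout, 24 mm thick, runs from the head along elbow +x to 65 mm from the axis. Elbow z is up
- elbow_foot (a point): centre of the elbow's flat foot, on the same axis, 58 mm below elbow_grip, same axes. The shank above it is round, 37.2 mm diameter, up to the head; its foot is chamfered to 31 mm
- elbow_lug (a point): outer part of the yellow lug on the elbow's +y side, 23.5 mm from the axis, 8 mm above the foot. A like lug is on the -y side. Each reaches 25 mm from the axis, is 8 mm wide and about 5 mm high, inclined like a thread. The lugs are alike, so the elbow also fits half a turn round; its spout may end pointing any way
- port_mouth (a point): centre of the port's mouth, in the plane of its rim, 70 mm above the table, z up along the bore. Port: blue round housing 66 mm across with a light metal rim, held fast between green jaws on a dark base plate 120 x 100 mm. Bore 40 mm diameter. Inside is a coarse right-hand thread: turned clockwise from above, the elbow goes down 8 mm per rad, with about 1 mm up-and-down play
- port_notch (a point): middle of the notch in the rim on the port's +y side (a like one on -y), 12 mm wide, to 27 mm from the axis; a white tick on the blue shell beside each. With the lugs over the notches (elbow yaw = port yaw, or half a turn off) the elbow drops in until its foot is about 15.5 mm below the rim; there the thread starts, with room for about 1.85 rad of turn
- seal: springy rubber seal in the bore; this origin is only the bore axis at the rim. Its height differs each time: top 17.8 to 23.8 mm below the rim, met after about 0.35 to 1.15 rad of turn. Then it pushes up, about 4 N per mm, felt as a rising push and turning moment, and lifts the elbow to the top of the play; 7 to 9 N on the seal after letting go is right. Friction keeps the elbow put
- plug: bystander: grey plastic plug, 44 mm across and 32 mm tall, with a knob; origin under its middle
- nozzle: bystander: black tapered straight nozzle standing up, 48 mm across at its foot, 100 mm tall; origin under its middle
- glue: bystander: white glue bottle with a red cap, 52 mm across, 130 mm tall; origin under its middle
- scissors: bystander: scissors with teal handles lying flat, 190 mm long along their x, 14 mm thick; origin near the pivot
- case: bystander: dark red spectacle case, 85 x 150 x 18 mm, lying flat; origin under its middle
- pencil_pot: bystander: blue pot with four pencils, 76 mm across, 175 mm tall with the pencils; origin under its middle
Mind the look-alikes: they are no part of the job. Of the things shaped like the part that bears elbow_grip, the orange one is meant.

How it is judged (in metres and radians):
On the way, in this order (a step that is already met when the one before it is completed fails the run):
1. the elbow is dropped into the port with its lugs in the notches (horizontal distance between elbow_foot and port_mouth below 0.004 m and z of elbow_foot in the frame of port_mouth below -0.0125 m and angle between elbow_foot's own z axis and vertical below 0.12 rad), for 0.1 s.
2. the elbow is screwed down onto the seal (horizontal distance between elbow_foot and port_mouth below 0.004 m and z of elbow_foot in the frame of port_mouth below -0.016 m and contact force between elbow and seal above 3 N), for 0.1 s.
At the end, for the whole second after the job is handed in: the elbow stands upright (within 0.1 rad) in the port, its axis within 4 mm of the bore's, its foot more than 16 mm below the rim, at rest, let go, and its foot presses on the seal with 3 to 15 N (about 6 to 27 degrees of turn past first contact) (all of step 2 and angle between elbow_foot's own z axis and vertical below 0.1 rad and contact force between elbow and seal below 15 N and linear speed of elbow below 0.01 m/s); the robot touches nothing.
It fails at once if the seal is crushed: the elbow presses on it with more than 22 N (contact force between elbow and seal above 22 N).
It fails at once if the elbow is forced against the port with more than 80 N (contact force between elbow and port above 80 N).
It fails at once if one of the other things on the table is pushed away by more than 25 mm (distance of any of plug, nozzle, glue, scissors, case, pencil_pot from where it was at the start of the episode above 0.025 m).
It also fails if it takes over 54 s, if anything falls off the work surface, if the arm or the gripper's body presses on something with over 40 N, if the wrist force passes 120 N, or if a joint passes its speed limit or range.

ROBOT

A 6-joint arm with a two-finger parallel gripper is mounted at the origin on the work surface. World frame = base frame: x ahead of the robot, y to its left, z up, the work surface at z = 0. Lengths are in mm, angles in rad, forces in N, time in s.
With the tool pointing down it reaches from about 350 to 775 mm from the base axis. Payload 7.3 kg.
Tool frame: the origin (TCP) lies at the very end of the fingers, on their centre line; the grasp point (between the pads) lies 19 mm behind it; z points along the fingers, y is the line along which they close (so a half turn about z gives the same grasp; the last joint's range is limited). The gripper opens to 92 mm and grips with 3 to 60 N. Pads are 19 mm wide; open, the fingers measure 130 mm over their backs; the gripper's body (75 mm by 190 mm) begins 47 mm behind the grasp point.
Start: joints at [1.14, 0.342, 1.524, -0, 1.275, -0.146], TCP at [147.493, 503.879, 186.841] pointing down, gripper open.
Joint ranges: [-2.53, 2.53], [-0.77, 2.02], [0.04, 2.7], [-1, 4.14], [0.28, 2.66], [-3.11, 3.11]. Speed limits (rad/s): [2.57, 2.57, 3.14, 3.14, 3.14, 3.14].

INTERFACE

Orientations are given as [roll, pitch, yaw] about the fixed x, y, z axes, in that order (R = Rz(yaw) Ry(pitch) Rx(roll)).
In Python, from plant import * gives the robot as it stands.
- The arm moves only by the tool arm_command, never from a script. Its arguments are lists of equal length, an entry for each row: "gripper": the finger opening in mm, from 0 to 91.8; "dp": the shift along the tool's x, y, z in units of 25 mm (1.0 is 25 mm), a list of three; "twist": the turn about the tool's z in units of 5 degrees (1.0 is 5 degrees). A call has exactly 5 rows; each row shifts and turns the commanded pose from where the row before left it, along the tool's axes as they then stand; what a row does not reach is not made up. A row lasts 1/8 s, in which the tool goes at most 62.5 mm and 10.7 degrees, less where a joint would pass 70% of its speed; a pose out of reach is approached as far as the arm can. A call is refused whole if a number of a shift passes 1 or a number of a turn 1, either way. A call with a gripper value outside its range is refused whole. The fingers move at their own pace and stop on an object; the grip force is fixed at half the most. Time passes only in rows, so rows that do not move let the fingers close, or fill a call up. It gives the time, the measured TCP pose, the force, the opening and the grip force at its end, in the units of the state.
- get_obs(): the state, without advancing time (a new reading comes with each control period).
- capture(name): name is "scene" or "top"; returns the picture (400x640x3 uint8, red, green, blue); there is no depth.
- get_calibration(name): a dict with "mtx" (3x3 intrinsics, pixels), "dist_coeffs" ([k1, k2, p1, p2, k3] as OpenCV has them; the pictures are not rectified), "position" and "attitude" of the camera in the world. Camera axes: x right, y down, z forward; pixel columns grow to the right and rows downward; lengths in mm; the calibration is good to about 2 mm. A picture is of the moment at which its call begins. get_calibration takes no time and is no camera call.
- close_job(): hands the job in; it is judged then, once.
The state is a dict: "time": time; "joint_positions": joint angles; "dq": joint speeds; "tau": joint torques, N m; "tool_pos": TCP position; "tcp_rot": TCP orientation; "contact_force": force on the tool from outside, world axes, zero at the start; "moment": the same for the moment, N m; "grip_width": finger opening in mm; "finger_force": force on a finger pad.
Only numpy, scipy, OpenCV 4.12 (cv2) and the standard library are available. Lean on these libraries where they do the work, as an engineer would, in place of code of your own. Each camera call takes 0.05 s, during which the arm holds its last target. There are 200 camera calls.

## Working session

There is one attempt and no reset: what is moved stays moved. The work goes in short steps, Python scripts to look and compute and a tool call to move; the robot and the scene stay as the last step left them, time stands still between calls to the robot, and variables do not carry over. Pictures are saved under pics/ and viewed, at most 10 in all, crops included, and the job is handed in when it is done.

Besides the shell and the picture viewer there is one more tool, called by a JSON object that holds its "name" and its "arguments". arm_command: Moves the arm, as the interface text tells. Its arguments: {"type":"object","properties":{"gripper":{"type":"array"},"dp":{"type":"array"},"twist":{"type":"array"}},"required":["gripper","dp","twist"]}

```bash
mkdir -p pics
python3 - <<'E'
from plant import *
import cv2
for n in("scene","top"):
    im=capture(n); cv2.imwrite(f"pics/{n}0.png",im[:,:,::-1])
    print(n,get_calibration(n))
print(get_obs())
E
```

```text
scene {'mtx': array([[439.21009882,   0.        , 317.46507995],
       [  0.        , 439.21009882, 201.9921568 ],
       [  0.        ,   0.        ,   1.        ]]), 'dist_coeffs': array([-0.01250289,  0.        ,  0.        ,  0.        ,  0.        ]), 'position': array([1151.01867535, -770.3406245 ,  741.10896901]), 'attitude': array([-2.19175746,  0.01188537,  0.65457381])}
top {'mtx': array([[370.99177193,   0.        , 318.13175703],
       [  0.        , 370.99177193, 200.68621321],
       [  0.        ,   0.        ,   1.        ]]), 'dist_coeffs': array([-0.08977223,  0.        ,  0.        ,  0.        ,  0.        ]), 'position': array([ 448.12262558,  -34.6166873 , 1255.80218348]), 'attitude': array([-3.0378153 , -0.01195368, -1.58964199])}
{'time': 0.1, 'joint_positions': array([ 1.13998565e+00,  3.42638843e-01,  1.52490462e+00, -2.29298939e-05,
        1.27541080e+00, -1.46019092e-01]), 'dq': array([ 1.30902687e-03,  2.15394091e-04, -2.04024652e-03, -3.15660314e-05,
       -3.79540128e-04,  5.25741164e-04]), 'tau': array([ 1.03821516e-03, -4.32001376e+01, -2.44699162e+01,  7.18210987e-02,
        5.25767030e-02, -5.00266879e-05]), 'tool_pos': array([147.32382685, 503.47421699, 186.22776264]), 'tcp_rot': array([-3.14024234e+00, -1.76421146e-04,  2.85680764e+00]), 'contact_force': array([-0.07690092, -0.29799335,  0.05355855]), 'moment': array([ 0.00036584, -0.01212299, -0.00578123]), 'finger_force': 0.0, 'grip_width': 92.17688606253861}
```

View pics/scene0.png

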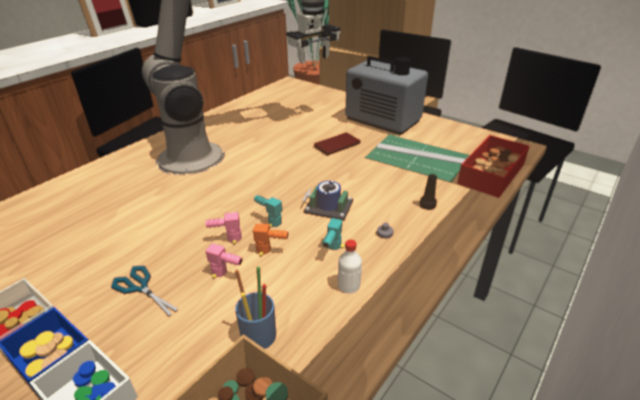

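View pics/top0.png

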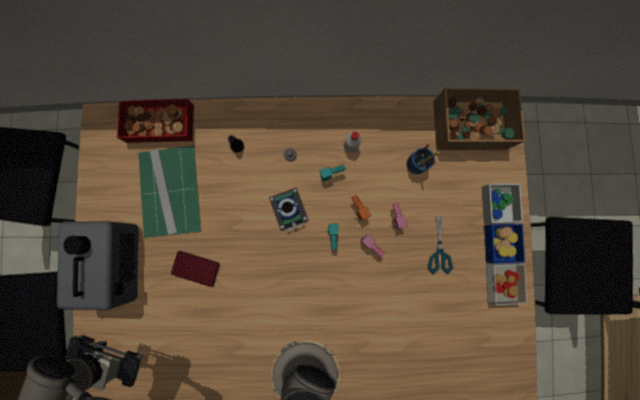

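The elbow-shaped things are orange at top (361,207), pink at (399,215) and (372,246), and teal at (332,174) and (333,236). The orange one fits the description. The port is at top (289,208). I'll confirm both in an enlarged crop.

Run:
```python
import cv2,numpy as np
t=cv2.imread("pics/top0.png");s=cv2.imread("pics/scene0.png")
f=lambda im,x,y,w,h,k:cv2.resize(im[y:y+h,x:x+w],None,fx=k,fy=k,interpolation=cv2.INTER_CUBIC)
a=np.hstack([f(t,260,180,50,37*1+13,8)[:300],f(t,335,180,50,50,8)[:300]])
a=np.hstack([f(t,265,185,50,37,8),f(t,336,188,50,37,8)])
b=np.hstack([f(s,300,175,57,43,7),f(s,240,215,57,43,7)])[:, :]
b=cv2.resize(b,(800,301))
cv2.imwrite("pics/crop1.png",np.vstack([a,b])); print(a.shape)
```

```text
(296, 800, 3)
```

View pics/crop1.png

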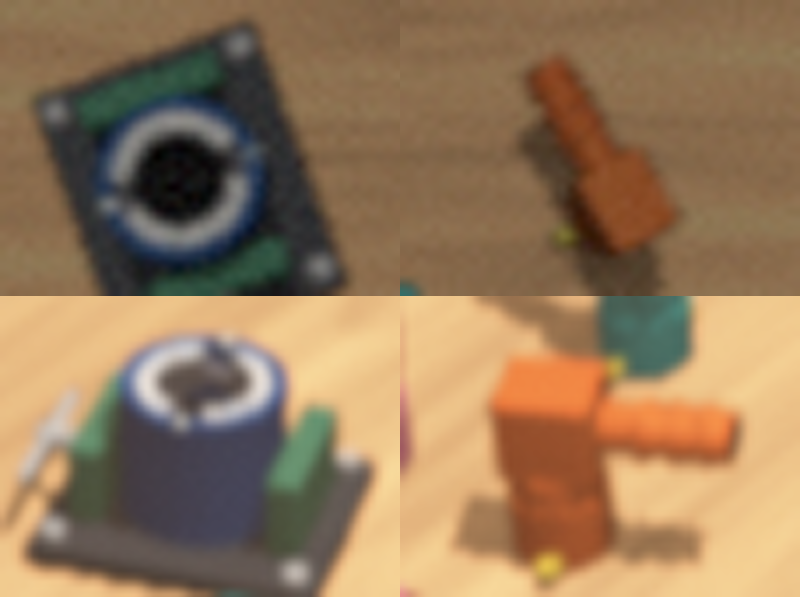

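The crop shows the orange elbow and the port clearly, with ticks at crop (107,205) and (258,150). Next I'll triangulate.

```bash
cat > h.py <<'E'
import numpy as np,cv2
from plant import *
from scipy.spatial.transform import Rotation as R
C={n:get_calibration(n) for n in("scene","top")}
def pt(n,px,z):
    c=C[n];p=cv2.undistortPoints(np.array([[px]],float),c["mtx"],c["dist_coeffs"])[0,0]
    d=R.from_euler("xyz",c["attitude"]).apply([p[0],p[1],1]);o=np.array(c["position"])
    return o+d*(z-o[2])/d[2]
def proj(n,P):
    c=C[n];Rt=R.from_euler("xyz",c["attitude"]).as_matrix().T
    return cv2.projectPoints(np.atleast_2d(P).astype(float),cv2.Rodrigues(Rt)[0],-Rt@c["position"],c["mtx"],c["dist_coeffs"])[0][:,0]
def cr(x0,y0,k,u,v): return [x0+(u+.5)/k-.5,y0+(v+.5)/k-.5]
E
python3 - <<'E'
from h import *
np.set_printoptions(precision=1,suppress=True)
T=lambda u,v:cr(265,185,8,u,v)
E=lambda u,v:cr(336,188,8,u-400,v)
print("port top",pt("top",T(181,181),70),"scene",pt("scene",cr(300,175,7,203,87),70))
a,b=pt("top",T(258,150),66),pt("top",T(107,205),66);print("ticks",a,b,np.degrees(np.arctan2(*(a-b)[1::-1])), (a+b)/2)
base=[pt("top",T(240,25),14)-pt("top",T(38,100),14), pt("top",T(345,285),12)-pt("top",T(255,25),12)]
print("base edges",[np.degrees(np.arctan2(d[1],d[0])) for d in base])
c=[pt("top",E(*p),76) for p in [(633,148),(677,212),(622,250),(578,195)]]
print("elbow",np.mean(c,0),"scene",pt("scene",cr(240,215,7,154,90),76))
for i in range(4):
    d=c[(i+1)%4]-c[i];print(np.linalg.norm(d),np.degrees(np.arctan2(d[1],d[0])))
t=pt("top",E(550,68),62);d=t-np.mean(c,0);print("spout",t,np.degrees(np.arctan2(d[1],d[0])),np.linalg.norm(d[:2]))
E
```

```text
port top [552.1  48.5  70. ] scene [554.8  43.7  70. ]
ticks [564.5  17.7  66. ] [543.3  78.6  66. ] -70.88117380856544 [553.9  48.1  66. ]
base edges [np.float64(-70.44518664049393), np.float64(-161.83423244592547)]
elbow [ 529.5 -196.9   76. ] scene [ 534.5 -201.6   76. ]
30.975869572233464 -147.02893807212337
26.94158219654144 123.2279077320178
28.030179722331336 37.253376313336425
29.204156761320313 -50.84731645524092
spout [ 585.2 -169.    62. ] 26.64611553347245 62.31864095990462
```

```bash
cat >> h.py <<'E'
from scipy.optimize import minimize
K=4
def hull(m,n,P):
    q=cv2.convexHull(((proj(n,P)+.5)*K*16-8).astype(np.int32)); cv2.fillConvexPoly(m,q,255,shift=4)
th=np.linspace(0,2*np.pi,40)
def emodel(n,x,y,yaw,z=0):
    m=np.zeros((400*K,640*K),np.uint8)
    c,s=np.cos(yaw),np.sin(yaw);M=np.array([[c,-s,0],[s,c,0],[0,0,1]])
    W=lambda P:np.array(P,float)@M.T+[x,y,z]
    hull(m,n,W([[i*18,j*15,k] for i in(-1,1) for j in(-1,1) for k in(40,76)]))
    hull(m,n,W([[q,12*np.cos(t),58+12*np.sin(t)] for q in(0,65) for t in th]))
    hull(m,n,W([[18.6*np.cos(t),18.6*np.sin(t),k] for k in(3,40) for t in th]))
    return cv2.resize(m,(640,400),interpolation=cv2.INTER_AREA)/255.
def efit(n,im,p0,z=0,r=50):
    h=cv2.cvtColor(im,cv2.COLOR_RGB2HSV).astype(int)
    mk=((h[...,0]<=11)|(h[...,0]>176))&(h[...,1]>165)&(h[...,2]>50)
    u,v=proj(n,[p0[0],p0[1],z+50])[0].astype(int);w=np.zeros_like(mk);w[v-r:v+r,u-r:u+r]=1
    mk=cv2.GaussianBlur((mk&w).astype(np.float32),(0,0),.7)
    f=lambda p:np.sum((cv2.GaussianBlur(emodel(n,p[0],p[1],p[2]/50,z),(0,0),.7)-mk)**2)
    p=np.array([p0[0],p0[1],p0[2]*50])
    for s in(8,3): p=minimize(f,p,method="Nelder-Mead",options=dict(initial_simplex=np.vstack([p,p+np.eye(3)*s]),xatol=.05,fatol=.05)).x
    return p[0],p[1],np.degrees(p[2]/50),f(p),mk.sum()
def rfit(n,im,p0):
    g=cv2.cvtColor(im,cv2.COLOR_RGB2GRAY).astype(np.float32)
    def ring(x,y,a,b):
        q=np.array([[x+r*np.cos(t),y+r*np.sin(t),70] for r in np.linspace(a,b,6) for t in th]);q=proj(n,q).astype(np.float32)
        return cv2.remap(g,q[None,:,0].copy(),q[None,:,1].copy(),cv2.INTER_LINEAR).mean()
    f=lambda p:-2*ring(*p,21.5,28)+ring(*p,12,19)+ring(*p,30.5,33)
    r=minimize(f,p0,method="Nelder-Mead",options=dict(initial_simplex=[p0,[p0[0]+3,p0[1]],[p0[0],p0[1]+3]]))
    return r.x,r.fun
E
python3 - <<'E'
from h import *
np.set_printoptions(precision=1,suppress=True)
for n,p,q in(("top",(553,48.),(529,-197,.58)),("scene",(555,44.),(534,-201,.58))):
    im=cv2.imread(f"pics/{n}0.png")[:,:,::-1].copy()
    print(n,rfit(n,im,p),np.array(efit(n,im,q)))
E
```

```text
top (array([553.1,  49.2]), np.float64(-119.80691528320312)) [ 530.7 -198.1   30.5   41.9  156. ]
scene (array([554.2,  44.2]), np.float64(-96.2569580078125)) [ 531.3 -202.7   36.3  174.6  412. ]
```

Run:
```python
from h import *
out=[]
for n,q,(x,y) in(("top",(530.7,-198.1,.56),(336,185)),("scene",(531.3,-202.7,.6),(240,213))):
    im=cv2.imread(f"pics/{n}0.png");m=emodel(n,*q)
    h=cv2.cvtColor(im,cv2.COLOR_BGR2HSV);
    o=cv2.resize(im[y:y+50,x:x+50],(400,400),interpolation=cv2.INTER_CUBIC)
    mm=cv2.resize(m[y:y+50,x:x+50],(400,400))>.5
    cs,_=cv2.findContours(mm.astype(np.uint8),0,1);cv2.drawContours(o,cs,-1,(255,0,0),1);out.append(o)
    for v in (28,36,24): print(n,[h[v0,u0].tolist() for u0,v0 in [(x+26,y+14),(x+28,y+26),(x+25,y+34),(x+40,y+21)]]);break
cv2.imwrite("pics/ov.png",np.hstack(out))
```

```text
top [[16, 113, 140], [12, 192, 137], [10, 164, 59], [15, 113, 135]]
scene [[11, 183, 242], [11, 165, 155], [10, 183, 164], [11, 183, 235]]
```

View pics/ov.png

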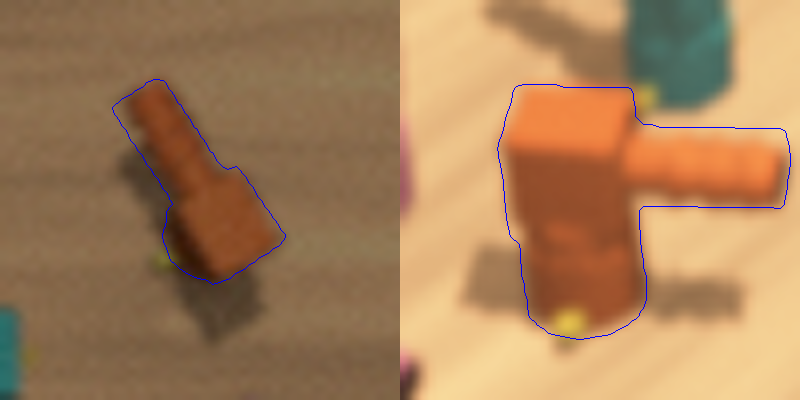

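```bash
sed -i 's/<=11)/<=13)/; s/>165)/>140)/; s/12\*np/10*np/g' h.py
python3 - <<'E'
from h import *
np.set_printoptions(precision=1,suppress=True)
for n,q in(("top",(529,-197,.58)),("scene",(534,-201,.58))):
    im=cv2.imread(f"pics/{n}0.png")[:,:,::-1].copy()
    print(n,np.array(efit(n,im,q)))
E
```

```text
top [ 531.  -198.7   30.5    4.3  222. ]
scene [ 529.6 -200.1   27.4   48.3  632. ]
```

```bash
cat > plan.py <<'E'
import numpy as np,sys
def plan(p,yaw,wps,n=None):
    """wps: list of (x,y,z,yawdeg,rows)"""
    p=np.array(p,float);out=[]
    for x,y,z,yw,k in wps:
        t=np.array([x,y,z],float)
        for i in range(k):
            d=(t-p)/(k-i);dy=(yw-yaw)/(k-i);a=np.radians(yaw)
            v=np.round(np.array([d[0]*np.cos(a)+d[1]*np.sin(a),d[0]*np.sin(a)-d[1]*np.cos(a),-d[2]])/25,2);tw=round(-dy/5,2)
            p=p+25*np.array([v[0]*np.cos(a)+v[1]*np.sin(a),v[0]*np.sin(a)-v[1]*np.cos(a),-v[2]]);yaw-=5*tw
            out.append((v.tolist(),tw))
    for i in range(0,len(out),5):
        print([o[0] for o in out[i:i+5]],[o[1] for o in out[i:i+5]])
    print(p,yaw)
E
python3 -c "
from plan import *
plan([147.5,503.9,186.8],163.7,[(420,250,187,100,15),(530,-199,187,30.5,20)])"
```

```text
[[-0.89, -0.45, -0.0], [-0.92, -0.38, -0.0], [-0.94, -0.31, -0.0], [-0.96, -0.24, -0.0], [-0.98, -0.17, -0.0]] [0.85, 0.85, 0.85, 0.85, 0.85]
[[-0.99, -0.09, -0.0], [-0.99, -0.02, -0.0], [-0.99, 0.05, -0.0], [-0.99, 0.13, -0.0], [-0.97, 0.2, -0.0]] [0.85, 0.85, 0.85, 0.85, 0.85]
[[-0.96, 0.27, -0.0], [-0.93, 0.34, -0.0], [-0.9, 0.41, -0.0], [-0.87, 0.48, -0.0], [-0.84, 0.54, -0.01]] [0.85, 0.85, 0.85, 0.84, 0.85]
[[-0.92, 0.06, 0.0], [-0.92, 0.12, 0.0], [-0.91, 0.17, 0.0], [-0.9, 0.23, 0.0], [-0.88, 0.28, 0.0]] [0.69, 0.7, 0.69, 0.7, 0.69]
[[-0.86, 0.33, 0.0], [-0.84, 0.38, 0.0], [-0.82, 0.44, 0.0], [-0.79, 0.48, 0.0], [-0.76, 0.53, 0.0]] [0.7, 0.69, 0.7, 0.69, 0.7]
[[-0.72, 0.58, 0.0], [-0.69, 0.62, 0.0], [-0.65, 0.66, 0.0], [-0.61, 0.7, 0.0], [-0.56, 0.73, 0.0]] [0.69, 0.7, 0.69, 0.7, 0.69]
[[-0.52, 0.76, 0.0], [-0.47, 0.79, 0.0], [-0.42, 0.82, 0.0], [-0.37, 0.85, 0.0], [-0.32, 0.87, 0.0]] [0.7, 0.69, 0.7, 0.69, 0.7]
[ 530.02877557 -199.0950402   187.05      ] 30.499999999999957
```

{"name": "arm_command", "arguments": {"gripper": [91, 91, 91, 91, 91], "dp": [[-0.89, -0.45, 0], [-0.92, -0.38, 0], [-0.94, -0.31, 0], [-0.96, -0.24, 0], [-0.98, -0.17, 0]], "twist": [0.85, 0.85, 0.85, 0.85, 0.85]}}

```text
time: 0.72
tool_pos: [238.5, 418.3, 186.5]
tcp_rot: [-3.141, -0.0, 2.484]
contact_force: [0.2, -0.3, 0.2]
grip_width: 90.7
finger_force: 0.0
```

{"name": "arm_command", "arguments": {"gripper": [91, 91, 91, 91, 91], "dp": [[-0.99, -0.09, 0], [-0.99, -0.02, 0], [-0.99, 0.05, 0], [-0.99, 0.13, 0], [-0.97, 0.2, 0]], "twist": [0.85, 0.85, 0.85, 0.85, 0.85]}}

```text
time: 1.35
tool_pos: [329.4, 333.7, 186.5]
tcp_rot: [-3.141, 0.0, 2.113]
contact_force: [0.1, -0.8, -0.5]
grip_width: 90.9
finger_force: 0.0
```

{"name": "arm_command", "arguments": {"gripper": [91, 91, 91, 91, 91], "dp": [[-0.96, 0.27, 0], [-0.93, 0.34, 0], [-0.9, 0.41, 0], [-0.87, 0.48, 0], [-0.84, 0.54, 0]], "twist": [0.85, 0.85, 0.85, 0.84, 0.85]}}

```text
time: 1.98
tool_pos: [420.3, 249.2, 186.5]
tcp_rot: [-3.141, 0.0, 1.743]
contact_force: [0.3, 0.6, -0.6]
grip_width: 90.9
finger_force: 0.0
```

Tracking follows the plan. Next is the leg to above the elbow.

{"name": "arm_command", "arguments": {"gripper": [91, 91, 91, 91, 91], "dp": [[-0.92, 0.06, 0], [-0.92, 0.12, 0], [-0.91, 0.17, 0], [-0.9, 0.23, 0], [-0.88, 0.28, 0]], "twist": [0.69, 0.7, 0.69, 0.7, 0.69]}}

```text
time: 2.6
tool_pos: [447.4, 136.8, 186.5]
tcp_rot: [-3.141, 0.0, 1.44]
contact_force: [0.3, 0.0, 0.4]
grip_width: 90.9
finger_force: 0.0
```

{"name": "arm_command", "arguments": {"gripper": [91, 91, 91, 91, 91], "dp": [[-0.86, 0.33, 0], [-0.84, 0.38, 0], [-0.82, 0.44, 0], [-0.79, 0.48, 0], [-0.76, 0.53, 0]], "twist": [0.7, 0.69, 0.7, 0.69, 0.7]}}

```text
time: 3.22
tool_pos: [474.6, 24.5, 186.5]
tcp_rot: [-3.141, 0.0, 1.136]
contact_force: [-0.9, 1.0, 1.3]
grip_width: 91.1
finger_force: 0.0
```

{"name": "arm_command", "arguments": {"gripper": [80, 80, 80, 70, 70], "dp": [[-0.72, 0.58, 0], [-0.69, 0.62, 0], [-0.65, 0.66, 0], [-0.61, 0.7, 0], [-0.56, 0.73, 0]], "twist": [0.69, 0.7, 0.69, 0.7, 0.69]}}

```text
time: 3.85
tool_pos: [502.3, -87.8, 186.4]
tcp_rot: [-3.141, 0.0, 0.834]
contact_force: [0.3, -0.4, 0.1]
grip_width: 70.5
finger_force: 0.0
```

{"name": "arm_command", "arguments": {"gripper": [70, 70, 70, 70, 70], "dp": [[-0.52, 0.76, 0], [-0.47, 0.79, 0], [-0.42, 0.82, 0], [-0.37, 0.85, 0], [-0.32, 0.87, 0]], "twist": [0.7, 0.69, 0.7, 0.69, 0.7]}}

```text
time: 4.47
tool_pos: [530.2, -200.7, 186.7]
tcp_rot: [-3.141, -0.0, 0.528]
contact_force: [0.4, -0.3, 0.3]
grip_width: 69.9
finger_force: 0.0
```

Run:
```python
from h import *
o=get_obs();print(o["tool_pos"],o["tcp_rot"])
im=capture("scene");cv2.imwrite("pics/s1.png",im[:,:,::-1])
u=proj("scene",[530,-199,100])[0].astype(int);print(u)
c=im[u[1]-60:u[1]+60,u[0]-60:u[0]+60]
cv2.imwrite("pics/s1c.png",cv2.resize(c,(600,600),interpolation=cv2.INTER_CUBIC)[:,:,::-1])
```

```text
[ 530.15019086 -200.68926438  186.73418144] [-3.14146481e+00 -9.24823024e-05  5.28140665e-01]
[260 218]
```

View pics/s1c.png

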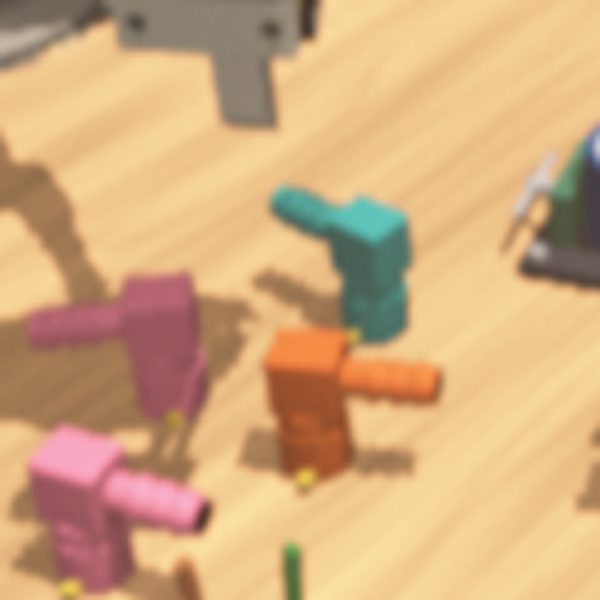

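The orange elbow is at crop (315,390) and the descent path is clear. I'll go down with the fingertips at about 44 mm, just above the wider shank.

{"name": "arm_command", "arguments": {"gripper": [70, 70, 70, 70, 70], "dp": [[0, 0, 1], [0, 0, 1], [0, 0, 1], [0, 0, 1], [0, 0, 0.5]], "twist": [0, 0, 0, 0, 0]}}

```text
time: 5.15
tool_pos: [529.3, -199.2, 73.0]
tcp_rot: [-3.14, 0.001, 0.531]
contact_force: [0.7, -0.5, 0.4]
grip_width: 70.0
finger_force: 0.0
```

{"name": "arm_command", "arguments": {"gripper": [70, 70, 70, 70, 70], "dp": [[0, 0, 0.4], [0, 0, 0.4], [0, 0, 0.4], [0, 0, 0], [0, 0, 0]], "twist": [0, 0, 0, 0, 0]}}

```text
time: 5.78
tool_pos: [530.1, -199.3, 44.6]
tcp_rot: [3.141, -0.0, 0.532]
contact_force: [-0.4, -0.3, -0.5]
grip_width: 69.7
finger_force: 0.0
```

{"name": "arm_command", "arguments": {"gripper": [50, 40, 34, 28, 26], "dp": [[0, 0, 0], [0, 0, 0], [0, 0, 0], [0, 0, 0], [0, 0, 0]], "twist": [0, 0, 0, 0, 0]}}

```text
time: 6.4
tool_pos: [529.8, -199.2, 44.3]
tcp_rot: [-3.142, -0.0, 0.532]
contact_force: [0.1, 0.2, -0.3]
grip_width: 27.3
finger_force: 0.0
```

Run:
```python
from h import *
o=get_obs();print(o["grip_width"],o["finger_force"],o["tool_pos"])
im=capture("scene");t=capture("top");cv2.imwrite("pics/s2.png",im[:,:,::-1])
a=cv2.resize(im[165:265,205:305],(400,400),interpolation=cv2.INTER_CUBIC)
b=cv2.resize(t[160:240,320:400],(400,400),interpolation=cv2.INTER_CUBIC)
cv2.imwrite("pics/s2c.png",np.hstack([a,b])[:,:,::-1])
```

```text
27.276189410424465 0.0 [ 529.80237015 -199.22687664   44.30133091]
```

View pics/s2c.png

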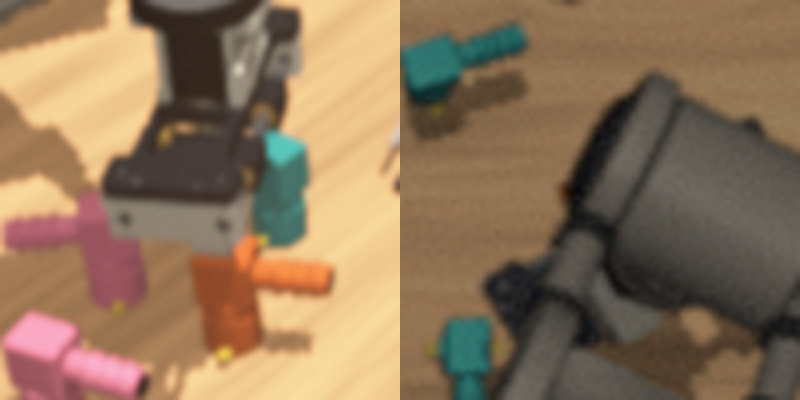

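Run:
```python
from h import *
np.set_printoptions(precision=0,suppress=True)
a=np.radians(120.5);d=np.array([np.cos(a),np.sin(a),0]);p=np.array([529.8,-199.2,44.3])
for s in(-15,-25,15,25):print(s,(proj("scene",p+s*d)[0]-[205,165])*4, (proj("scene",p+s*d+[0,0,66])[0]-[205,165])*4)
print("top of head now fit:")
im=cv2.imread("pics/s2.png")
print("before at 187:",(proj("scene",[530-35*d[0],-200-35*d[1],187])[0]-[200,158])*5)
i0=cv2.imread("pics/s1.png");x=np.hstack([cv2.resize(q[180:260,225:305],(400,400),interpolation=cv2.INTER_CUBIC) for q in(i0,im)]);cv2.imwrite("pics/cmp.png",x)
```

```text
-15 [222. 301.] [213. 215.]
-25 [219. 311.] [209. 226.]
15 [233. 270.] [224. 185.]
25 [237. 259.] [228. 175.]
top of head now fit:
before at 187: [264. 195.]
```

View pics/cmp.png

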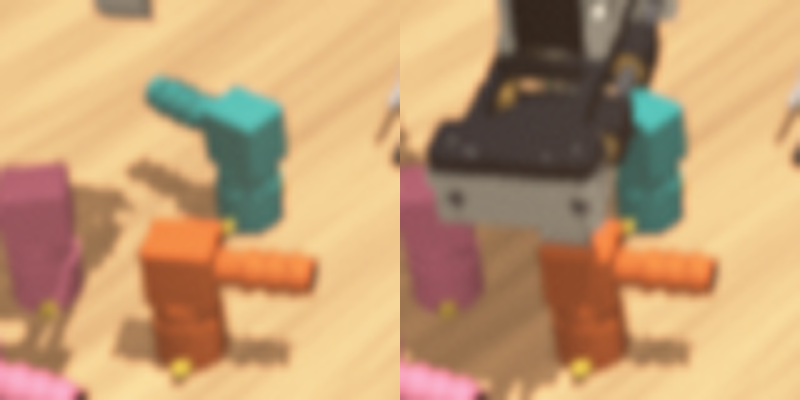

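Run:
```python
from h import *
np.set_printoptions(precision=1,suppress=True)
print(proj("top",[0,0,0]),proj("scene",[0,0,0]))
print("base top px->",pt("top",(307,372),10),"scene",pt("scene",(190,155),10))
o=get_obs();print(o["joint_positions"],C)
# start gripper expected
a=np.radians(163.7-90);d=np.array([np.cos(a),np.sin(a),0]);p=np.array([147.5,503.9,186.8])
for s in(-46,46):print(proj("scene",p+s*d),proj("scene",p+s*d+[0,0,66]),proj("top",p+s*d))
x=[]
for n,(u,v) in(("scene",(270,0)),("top",(55,320))):
    x.append(cv2.resize(cv2.imread(f"pics/{n}0.png")[v:v+80,u:u+80],(400,400),interpolation=cv2.INTER_CUBIC))
cv2.imwrite("pics/g0.png",np.hstack(x))
```

```text
[[305.7 374.9]] [[190.3 156.3]]
base top px-> [12.8 -4.8 10. ] scene [ 7.5 -5.  10. ]
[-0.5  0.6  1.6  0.   1.   0.5] {'scene': {'mtx': array([[439.2,   0. , 317.5],
       [  0. , 439.2, 202. ],
       [  0. ,   0. ,   1. ]]), 'dist_coeffs': array([-0.,  0.,  0.,  0.,  0.]), 'position': array([1151. , -770.3,  741.1]), 'attitude': array([-2.2,  0. ,  0.7])}, 'top': {'mtx': array([[371. ,   0. , 318.1],
       [  0. , 371. , 200.7],
       [  0. ,   0. ,   1. ]]), 'dist_coeffs': array([-0.1,  0. ,  0. ,  0. ,  0. ]), 'position': array([ 448.1,  -34.6, 1255.8]), 'attitude': array([-3. , -0. , -1.6])}}
[[303.7  72.9]] [[303.1  55. ]] [[143.4 351.1]]
[[323.6  67.8]] [[323.6  50.2]] [[114.1 341.5]]
```

View pics/g0.png

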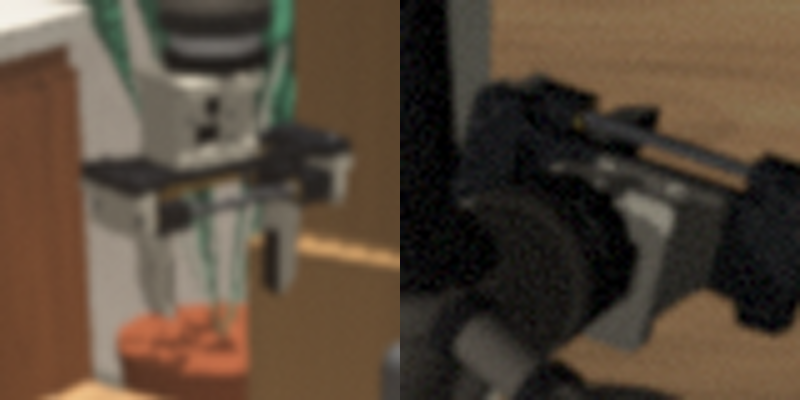

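Run:
```python
from h import *
for f in("s1","s2"):
    h=cv2.cvtColor(cv2.imread(f"pics/{f}.png"),cv2.COLOR_BGR2HSV).astype(int)
    print(f,"cols 222-290, rows 176..256")
    R0,R1=(176,206) if f=="s1" else (196,256)
    for v in range(R0,R1,1):
        print(v,"".join('o' if s>150 and hh<=13 else 'y' if s>150 and 20<hh<35 else ('#' if val<80 else 'g') if s<70 and val<185 else 't' if 75<hh<100 and s>90 else 'p' if hh>160 else '.' for hh,s,val in h[v,222:292]))
```

```text
s1 cols 222-290, rows 176..256
176 ......................gggggggggg......................................
177 ......................gggggggggg......................................
178 ......................gggggggggg......................................
179 .......................ggggggggg......................................
180 .......................ggggggggg......................................
181 .......................ggggggggg......................................
182 .............................ggg......................................
183 ......................................................................
184 ......................................................................
185 ......................................................................
186 ......................................................................
187 ......................................................................
188 ......................................................................
189 ......................................................................
190 ...............
[... 5011 characters left out ...]
ooo......................
247 pp................................oooooooooooooo......................
248 pp................................oooooooooooooo......................
249 ppp...............................oooooooooooooo......................
250 pp................................oooooooooooooo......................
251 ppp................................ooo...oooooo.......................
252 ppp................................oo..y..oooo........................
253 ppppppppp.............................yyy.oo..........................
254 ppppppppppppp.........................yy..............................
255 ppppppppppppppp.......................................................
```

Nothing is gripped: width is 27 mm, force 0, and the elbow has not moved. The images put the visible fingertips about 35 mm higher than the reported TCP, so they closed just above the head. I'll reopen, go 30 mm lower in small steps while watching the force, then close again.

{"name": "arm_command", "arguments": {"gripper": [70, 70, 70, 70, 70], "dp": [[0, 0, 0], [0, 0, 0], [0, 0, 0], [0, 0, 0], [0, 0, 0]], "twist": [0, 0, 0, 0, 0]}}

```text
time: 7.12
tool_pos: [529.8, -199.2, 44.3]
tcp_rot: [-3.142, -0.0, 0.532]
contact_force: [-1.1, -1.0, -0.0]
grip_width: 68.7
finger_force: 0.0
```

{"name": "arm_command", "arguments": {"gripper": [70, 70, 70, 70, 70], "dp": [[0, 0, 0.2], [0, 0, 0.2], [0, 0, 0.2], [0, 0, 0.2], [0, 0, 0]], "twist": [0, 0, 0, 0, 0]}}

```text
time: 7.75
tool_pos: [529.5, -199.1, 23.8]
tcp_rot: [-3.141, 0.0, 0.532]
contact_force: [-0.3, 0.0, 0.2]
grip_width: 69.9
finger_force: 0.0
```

Run:
```python
from h import *
o=get_obs();print(o["tool_pos"],o["contact_force"],o["grip_width"])
im=capture("scene");cv2.imwrite("pics/s3.png",im[:,:,::-1])
h=cv2.cvtColor(im,cv2.COLOR_RGB2HSV).astype(int)
for v in range(206,252):
    print(v,"".join('o' if s>150 and hh<=13 else 'y' if s>150 and 20<hh<35 else ('#' if val<80 else 'g') if s<70 and val<185 else 't' if 75<hh<100 and s>90 else 'p' if hh>160 else '.' for hh,s,val in h[v,222:292]))
```

```text
[ 529.49796653 -199.07849791   23.75190098] [-0.32971985  0.03208284  0.20744718] 69.90247235377024
206 .....................#................gg##..ggggggg.tttttttg..........
207 .....................#.................###..gggggg...ttttttg..........
208 ....................##.................##...gggggg...ttttttg..........
209 ...................g#..................##...gggggg...ttttttg..........
210 ...................####................#....ggggg....ttttt.g..........
211 ..................######...............#....ggggg....tttttgg..........
212 .................#############gggg...g#######gg#g....tttt.g...........
213 .............####################################g...tttt.g...........
214 ...pppppppp.#####################################g...tttt.g...........
215 ...pppppppp###g##################################g.....tttgg..........
216 ...ppppppp.###g#######################gg####.#..#g.....ttt.g..........
217 ...ppppppp.######gg##################ggg###.....#......ttt............
218 ...ppppppp.######gg#############gg###ggg##......#.tt.ttttt............
219 ..pppppppp......#####
[... 1749 characters left out ...]
ooo......................
243 .................................ooooooooooooooo......................
244 ..................................oooooooooooooo......................
245 ..................................oooooooooooooo......................
246 pp................................oooooooooooooo......................
247 pp................................oooooooooooooo......................
248 ppp...............................oooooooooooooo......................
249 ppp...............................oooooooooooooo......................
250 pp................................oooooooooooooo......................
251 ppp................................ooo...oooooo.......................
```

The front finger is now in front of the head, with its tip at about row 240 (z ≈ 62 mm). That confirms the tips sit about 38 mm above the reported TCP. I'll lower 14 mm more and grip.

{"name": "arm_command", "arguments": {"gripper": [70, 70, 70, 70, 50], "dp": [[0, 0, 0.2], [0, 0, 0.2], [0, 0, 0.16], [0, 0, 0], [0, 0, 0]], "twist": [0, 0, 0, 0, 0]}}

```text
time: 8.43
tool_pos: [529.9, -199.3, 10.4]
tcp_rot: [3.141, -0.0, 0.532]
contact_force: [-0.3, 0.7, 1.0]
grip_width: 64.1
finger_force: 0.0
```

{"name": "arm_command", "arguments": {"gripper": [40, 34, 30, 26, 24], "dp": [[0, 0, 0], [0, 0, 0], [0, 0, 0], [0, 0, 0], [0, 0, 0]], "twist": [0, 0, 0, 0, 0]}}

```text
time: 9.05
tool_pos: [529.8, -199.3, 10.3]
tcp_rot: [3.142, -0.0, 0.532]
contact_force: [-0.5, -0.0, 1.0]
grip_width: 29.9
finger_force: 29.7
```

Gripped at 29.9 mm and 30 N; the foot is 10.3 mm below the reported TCP z. Next is to lift and carry it to above the port.

```bash
python3 -c "
from plan import *
plan([529.8,-199.3,10],30.45,[(529.8,-199.3,115,30.45,5),(553,47,115,19,10)])"
```

```text
[[0.0, 0.0, -0.84], [0.0, 0.0, -0.84], [0.0, 0.0, -0.84], [0.0, 0.0, -0.84], [0.0, 0.0, -0.84]] [-0.0, -0.0, -0.0, -0.0, -0.0]
[[0.58, -0.8, -0.0], [0.56, -0.81, -0.0], [0.55, -0.83, -0.0], [0.53, -0.84, -0.0], [0.51, -0.85, -0.0]] [0.23, 0.23, 0.23, 0.23, 0.23]
[[0.5, -0.85, -0.0], [0.48, -0.87, -0.0], [0.46, -0.87, -0.0], [0.44, -0.88, -0.0], [0.43, -0.9, -0.0]] [0.23, 0.23, 0.23, 0.23, 0.22]
[553.0507038   47.06095109 115.        ] 19.00000000000001
```

{"name": "arm_command", "arguments": {"gripper": [24, 24, 24, 24, 24], "dp": [[0, 0, -0.4], [0, 0, -0.8], [0, 0, -1], [0, 0, -1], [0, 0, -1]], "twist": [0, 0, 0, 0, 0]}}

```text
time: 9.68
tool_pos: [529.6, -199.1, 116.5]
tcp_rot: [-3.141, -0.0, 0.532]
contact_force: [0.4, -0.4, -1.5]
grip_width: 30.0
finger_force: 29.7
```

{"name": "arm_command", "arguments": {"gripper": [24, 24, 24, 24, 24], "dp": [[0.58, -0.8, 0], [0.56, -0.81, 0], [0.55, -0.83, 0], [0.53, -0.84, 0], [0.51, -0.85, 0]], "twist": [0.23, 0.23, 0.23, 0.23, 0.23]}}

```text
time: 10.3
tool_pos: [541.1, -75.0, 115.7]
tcp_rot: [-3.141, -0.0, 0.431]
contact_force: [0.4, 0.2, -2.0]
grip_width: 29.5
finger_force: 29.7
```

{"name": "arm_command", "arguments": {"gripper": [24, 24, 24, 24, 24], "dp": [[0.5, -0.85, 0], [0.48, -0.87, 0], [0.46, -0.87, 0], [0.44, -0.88, 0], [0.43, -0.9, 0]], "twist": [0.23, 0.23, 0.23, 0.23, 0.22]}}

```text
time: 10.92
tool_pos: [552.8, 48.0, 115.7]
tcp_rot: [-3.141, -0.0, 0.331]
contact_force: [0.6, -0.2, -2.7]
grip_width: 29.7
finger_force: 29.7
```

Run:
```python
from h import *
np.set_printoptions(precision=2,suppress=True)
o=get_obs();tp=o["tool_pos"];print(tp,o["tcp_rot"])
im=capture("scene");cv2.imwrite("pics/s4.png",im[:,:,::-1])
z=tp[2]-10.3
print("elbow yaw etc",np.array(efit("scene",im,(tp[0],tp[1],.33),z,45)),"s1 ref",np.array(efit("scene",cv2.imread("pics/s1.png")[:,:,::-1].copy(),(530,-200,.53))))
# port silhouette, blue shell + rim, in scene0
s0=cv2.imread("pics/scene0.png")[:,:,::-1].copy()
h=cv2.cvtColor(s0,cv2.COLOR_RGB2HSV).astype(int)
for v in range(178,216): print(v,"".join('B' if 105<hh<135 and s>70 else 'G' if 40<hh<=90 and s>60 else '#' if val<90 else 'w' if s<50 and val>150 else '.' for hh,s,val in h[v,300:360]))
```

```text
[552.79  47.96 115.73] [-3.14 -0.    0.33]
elbow yaw etc [558.18  40.58  27.76 360.37 559.  ] s1 ref [ 529.69 -200.19   27.38   50.75  619.  ]
178 ............................................................
179 ............................................................
180 ............................................................
181 .......................wwwwww..wwww.........................
182 .....................wwwwwwww....wwww.......................
183 ...................wwwwwwwwww.....wwwww.....................
184 ..................wwwwwwwww.......wwwwww....................
185 .................wwwwwww...........wwwww....................
186 ................w..wwww............wwww.w...................
187 ...................wwww....####....wwww.....................
188 ...............GG.Bwwww...#######..wwww.....................
189 ...............G..Bwwwww..#####...wwwwwB....................
190 .........w....GG.#..wwww..##....wwwwww......................
191 ........ww....GG###..www.....wwwwwwww.B.....GG..............
192 ........w....GGG####.........wwwwww.BB.#...
[... 812 characters left out ...]
###############################GGG##..............
206 ..........###############################GGG##..............
207 ......www..###############################G##...............
208 ......www........############################...............
209 ....................#####################GG#................
210 .......................#####################................
211 .....###....................##.....########.................
212 ......########........................#.....................
213 ............########.....................ww.................
214 ................##########...............www................
215 ......................#########..........ww.................
```

Run:
```python
from h import *
np.set_printoptions(precision=1,suppress=True)
for x,y in((553,49),(554.2,44.2),(553.5,47)):
    for r in(33,20):
        q=proj("scene",[[x+r*np.cos(t),y+r*np.sin(t),70] for t in th]);print((x,y,r),q.min(0),q.max(0))
s0=cv2.imread("pics/scene0.png");g=cv2.cvtColor(s0,cv2.COLOR_BGR2GRAY)
print("col328",g[174:202,328]);print("col322",g[174:202,322]);print("row198",s0[198,308:346].tolist()[::1])
# held elbow shank/foot
h=cv2.cvtColor(cv2.imread("pics/s4.png"),cv2.COLOR_BGR2HSV).astype(int)
f=proj("scene",[552.8,48,105.4])[0];print("foot px",f)
for v in range(140,196): print(v,"".join('o' if s>140 and hh<=13 else 'y' if s>150 and 20<hh<35 else 'B' if 105<hh<135 and s>70 else '#' if val<80 else 'w' if s<50 and val>150 else 'g' if s<60 else '.' for hh,s,val in h[v,300:370]))
q=np.array([[18.6*np.cos(t),18.6*np.sin(t),30] for t in th])+[552.8,48,105.4];print("shank pred",proj("scene",q).min(0),proj("scene",q).max(0))
q=np.array([[15.5*np.cos(t),15.5*np.sin(t),0] for t in th])+[552.8,48,105.4];print("foot pred",proj("scene",q).min(0),proj("scene",q).max(0))
```

```text
(553, 49, 33) [317.3 179.5] [341.1 192.7]
(553, 49, 20) [322. 182.] [336.4 190. ]
(554.2, 44.2, 33) [316.6 180.4] [340.5 193.6]
(554.2, 44.2, 20) [321.3 182.9] [335.8 190.9]
(553.5, 47, 33) [317.  179.9] [340.8 193.1]
(553.5, 47, 20) [321.7 182.4] [336.1 190.4]
col328 [199 196 192 191 192 187 170 162 167 152 118  95  85  79  72  72  89 111
 116  97  76  68  67  67  69  68  69  67]
col322 [197 200 202 203 200 197 187 168 169 196 208 194 164 154 173 198 199 165
 114  78  65  65  64  65  64  66  66  65]
row198 [[112, 161, 206], [94, 135, 165], [74, 101, 106], [69, 92, 82], [70, 94, 80], [70, 94, 82], [63, 85, 77], [56, 75, 74], [53, 67, 71], [59, 62, 69], [65, 61, 68], [66, 59, 67], [69, 61, 68], [69, 61, 67], [70, 61, 68], [72, 62, 69], [73, 62, 68], [74, 62, 68], [78, 65, 69], [78, 64, 69], [79, 66, 70], [81, 65, 69], [83, 67, 70], [83, 67, 69], [84, 68, 69], [85, 67, 70], [87, 69, 71], [86, 68, 70], [86, 68, 70], [85, 68, 70], [87, 81, 74], [94, 108, 86], [105, 134, 99], [110, 144, 103], [112, 147, 105], [109, 143, 103], [95, 126, 94], [75, 101, 83]]
foot px [328.9 175.2]
140 ......#
[... 3565 characters left out ...]
.......................
188 ................g#gggggggg######gggggggg..............................
189 ................g#gggggggg###ggggggwwggg..............................
190 ................g##gggwwgg##ggggwwwwwg.g..............................
191 ................g##gggwwgggggwwwwwwwgBBg..............................
192 ........g.......g###gB.ggggggwwwwwgBBBBg..............................
193 ......ggg.......#####gB.ggggBggg.BBBB.gg..............................
194 ......gggggg....#######gggggBBB.....ggggg.............................
195 ......gggggg...##########gggg..ggggggggggg............................
shank pred [322.1 162.2] [335.9 169.3]
foot pred [323.3 172.2] [334.6 178.3]
```

Scene view: the held shank is centred at column about 328.9 and the port shell at about 328.3. Combining both cameras gives a correction of about 1 mm in −x; yaw already matches. I'll descend to just above the rim, then feel for contact.

{"name": "arm_command", "arguments": {"gripper": [24, 24, 24, 24, 24], "dp": [[-0.04, -0.02, 0.4], [0, 0, 0.5], [0, 0, 0.3], [0, 0, 0.1], [0, 0, 0]], "twist": [0, 0, 0, 0, 0]}}

```text
time: 11.6
tool_pos: [551.8, 47.0, 82.6]
tcp_rot: [-3.141, 0.0, 0.332]
contact_force: [-0.3, -0.2, -2.6]
grip_width: 29.9
finger_force: 29.7
```

{"name": "arm_command", "arguments": {"gripper": [24, 24, 24, 24, 24], "dp": [[0, 0, 0.1], [0, 0, 0.1], [0, 0, 0], [0, 0, 0], [0, 0, 0]], "twist": [0, 0, 0, 0, 0]}}

```text
time: 12.22
tool_pos: [551.9, 47.3, 77.9]
tcp_rot: [3.142, -0.0, 0.332]
contact_force: [-0.0, -0.8, -2.1]
grip_width: 29.3
finger_force: 29.7
```

{"name": "arm_command", "arguments": {"gripper": [24, 24, 24, 24, 24], "dp": [[0.01, -0.03, 0.1], [0, 0, 0.1], [0, 0, 0], [0, 0, 0], [0, 0, 0]], "twist": [0, 0, 0, 0, 0]}}

```text
time: 12.85
tool_pos: [551.8, 48.1, 72.9]
tcp_rot: [-3.142, -0.0, 0.332]
contact_force: [0.4, 0.1, -2.8]
grip_width: 30.0
finger_force: 29.7
```

```bash
python3 -c "
from plant import *
o=get_obs();print(o['tool_pos'],o['contact_force'],o['moment'])"
```

```text
[551.81088032  48.10150584  72.85648793] [ 0.40781757  0.07328511 -2.76516212] [-0.03921119  0.13071906 -0.00103416]
```

No force with the foot 7.4 mm below the rim, so the lugs are in the notches. Lowering on.

{"name": "arm_command", "arguments": {"gripper": [24, 24, 24, 24, 24], "dp": [[0, 0, 0.1], [0, 0, 0.1], [0, 0, 0], [0, 0, 0], [0, 0, 0]], "twist": [0, 0, 0, 0, 0]}}

```text
time: 13.48
tool_pos: [552.0, 48.1, 67.9]
tcp_rot: [3.142, -0.0, 0.332]
contact_force: [1.4, 0.2, -2.6]
grip_width: 30.0
finger_force: 29.7
```

{"name": "arm_command", "arguments": {"gripper": [24, 24, 24, 24, 24], "dp": [[0, 0, 0.08], [0, 0, 0.04], [0, 0, 0], [0, 0, 0], [0, 0, 0]], "twist": [0, 0, 0, 0, 0]}}

```text
time: 14.1
tool_pos: [551.7, 48.0, 64.8]
tcp_rot: [-3.142, 0.0, 0.332]
contact_force: [0.8, -0.4, 0.6]
grip_width: 30.0
finger_force: 29.7
```

Dropped in: the foot is 15.5 mm below the rim with light bottom contact. Now screwing with a positive twist, which lowers yaw, following the thread at 0.7 mm per 5°.

{"name": "arm_command", "arguments": {"gripper": [24, 24, 24, 24, 24], "dp": [[0, 0, 0.01], [0, 0, 0.028], [0, 0, 0.028], [0, 0, 0], [0, 0, 0]], "twist": [1, 1, 1, 0, 0]}}

```text
time: 14.72
tool_pos: [551.7, 48.0, 62.9]
tcp_rot: [-3.142, 0.0, 0.072]
contact_force: [0.7, -0.2, -3.2]
grip_width: 29.8
finger_force: 29.7
```

```bash
cat > st.py <<'E'
from plant import *
import numpy as np
o=get_obs();print(np.round(o['tool_pos'],2),np.round(np.degrees(o['tcp_rot'][2]),2),np.round(o['contact_force'],2),np.round(o['moment'],3))
E
python3 st.py
```

```text
[551.72  48.04  62.92] 4.13 [ 0.7  -0.24 -3.22] [-0.22  -0.095  0.027]
```

{"name": "arm_command", "arguments": {"gripper": [24, 24, 24, 24, 24], "dp": [[0, 0, 0.014], [0, 0, 0.014], [0, 0, 0], [0, 0, 0], [0, 0, 0]], "twist": [0.5, 0.5, 0, 0, 0]}}

```text
time: 15.35
tool_pos: [551.8, 48.1, 62.4]
tcp_rot: [-3.141, 0.0, -0.016]
contact_force: [1.3, -0.9, -3.8]
grip_width: 29.8
finger_force: 29.7
```

{"name": "arm_command", "arguments": {"gripper": [24, 24, 24, 24, 24], "dp": [[0, 0, 0.014], [0, 0, 0.014], [0, 0, 0], [0, 0, 0], [0, 0, 0]], "twist": [0.5, 0.5, 0, 0, 0]}}

```text
time: 15.98
tool_pos: [551.9, 48.1, 61.8]
tcp_rot: [-3.141, -0.0, -0.104]
contact_force: [2.6, -0.1, -3.6]
grip_width: 30.2
finger_force: 29.7
```

{"name": "arm_command", "arguments": {"gripper": [24, 24, 24, 24, 24], "dp": [[0, 0, 0.014], [0, 0, 0.014], [0, 0, 0], [0, 0, 0], [0, 0, 0]], "twist": [0.5, 0.5, 0, 0, 0]}}

```text
time: 16.6
tool_pos: [551.9, 48.1, 61.1]
tcp_rot: [-3.142, -0.0, -0.191]
contact_force: [2.9, 0.4, -4.3]
grip_width: 29.7
finger_force: 29.7
```

```bash
python3 st.py
```

```text
[551.91  48.07  61.07] -10.93 [ 2.89  0.38 -4.35] [-0.183 -0.431  0.011]
```

{"name": "arm_command", "arguments": {"gripper": [24, 24, 24, 24, 24], "dp": [[0.016, 0, 0.018], [0, 0, 0.014], [0, 0, 0], [0, 0, 0], [0, 0, 0]], "twist": [0.5, 0.5, 0, 0, 0]}}

```text
time: 17.23
tool_pos: [551.9, 48.1, 60.2]
tcp_rot: [3.142, 0.001, -0.278]
contact_force: [1.0, -0.6, -3.9]
grip_width: 29.8
finger_force: 29.7
```

{"name": "arm_command", "arguments": {"gripper": [24, 24, 24, 24, 24], "dp": [[0, 0, 0.014], [0, 0, 0.014], [0, 0, 0], [0, 0, 0], [0, 0, 0]], "twist": [0.5, 0.5, 0, 0, 0]}}

```text
time: 17.85
tool_pos: [552.2, 48.0, 59.6]
tcp_rot: [-3.142, 0.0, -0.365]
contact_force: [1.7, -0.5, -2.8]
grip_width: 29.8
finger_force: 29.7
```

```bash
python3 st.py
```

```text
[552.16  48.    59.57] -20.94 [ 1.73 -0.52 -2.79] [-0.067 -0.102  0.032]
```

{"name": "arm_command", "arguments": {"gripper": [24, 24, 24, 24, 24], "dp": [[0, 0, 0.014], [0, 0, 0.014], [0, 0, 0], [0, 0, 0], [0, 0, 0]], "twist": [0.5, 0.5, 0, 0, 0]}}

```text
time: 18.48
tool_pos: [552.1, 48.0, 58.9]
tcp_rot: [-3.142, 0.0, -0.453]
contact_force: [0.1, -0.9, -2.9]
grip_width: 30.1
finger_force: 29.7
```

{"name": "arm_command", "arguments": {"gripper": [24, 24, 24, 24, 24], "dp": [[0, 0, 0.014], [0, 0, 0.014], [0, 0, 0], [0, 0, 0], [0, 0, 0]], "twist": [0.5, 0.5, 0, 0, 0]}}

```text
time: 19.1
tool_pos: [552.2, 48.0, 58.2]
tcp_rot: [-3.142, 0.0, -0.54]
contact_force: [2.0, -0.6, -4.0]
grip_width: 30.2
finger_force: 29.7
```

```bash
python3 st.py
```

```text
[552.18  47.99  58.19] -30.94 [ 2.03 -0.6  -3.95] [-0.097 -0.008 -0.017]
```

{"name": "arm_command", "arguments": {"gripper": [24, 24, 24, 24, 24], "dp": [[0, 0, 0.016], [0, 0, 0.014], [0, 0, 0], [0, 0, 0], [0, 0, 0]], "twist": [0.5, 0.5, 0, 0, 0]}}

```text
time: 19.73
tool_pos: [552.2, 48.0, 57.4]
tcp_rot: [3.142, 0.0, -0.627]
contact_force: [0.8, -1.0, -3.0]
grip_width: 29.9
finger_force: 29.7
```

```bash
python3 st.py
```

```text
[552.15  47.96  57.41] -35.94 [ 0.78 -1.05 -3.05] [-0.128 -0.092  0.014]
```

{"name": "arm_command", "arguments": {"gripper": [24, 24, 24, 24, 24], "dp": [[0, 0, 0.014], [0, 0, 0.014], [0, 0, 0], [0, 0, 0], [0, 0, 0]], "twist": [0.5, 0.5, 0, 0, 0]}}

```text
time: 20.35
tool_pos: [552.4, 47.8, 56.9]
tcp_rot: [-3.141, -0.0, -0.714]
contact_force: [1.4, -2.9, -2.4]
grip_width: 29.9
finger_force: 29.7
```

```bash
python3 st.py
```

```text
[552.37  47.83  56.86] -40.94 [ 1.35 -2.89 -2.36] [-0.558 -0.043  0.057]
```

{"name": "arm_command", "arguments": {"gripper": [24, 24, 24, 24, 24], "dp": [[0, 0, 0.014], [0, 0, 0.014], [0, 0, 0], [0, 0, 0], [0, 0, 0]], "twist": [0.5, 0.5, 0, 0, 0]}}

```text
time: 20.98
tool_pos: [552.4, 47.9, 56.2]
tcp_rot: [-3.141, -0.001, -0.802]
contact_force: [1.6, -4.0, 1.9]
grip_width: 30.0
finger_force: 29.7
```

```bash
python3 st.py
```

```text
[552.45  47.86  56.23] -45.94 [ 1.61 -4.    1.91] [-0.718 -0.099  0.122]
```

The seal is met: Fz has risen by about 4.5 N, with first contact near yaw −40° and z ≈ 57.0. Five degrees more to confirm the slope.

{"name": "arm_command", "arguments": {"gripper": [24, 24, 24, 24, 24], "dp": [[0, 0, 0.014], [0, 0, 0.014], [0, 0, 0], [0, 0, 0], [0, 0, 0]], "twist": [0.5, 0.5, 0, 0, 0]}}

```text
time: 21.6
tool_pos: [552.5, 47.9, 55.6]
tcp_rot: [-3.141, -0.001, -0.889]
contact_force: [1.9, -4.4, 2.6]
grip_width: 29.9
finger_force: 29.7
```

```bash
python3 st.py
```

```text
[552.52  47.88  55.59] -50.94 [ 1.93 -4.42  2.64] [-0.87  -0.205  0.108]
```

{"name": "arm_command", "arguments": {"gripper": [24, 24, 24, 24, 24], "dp": [[0, 0, 0.017], [0, 0, 0.017], [0, 0, 0], [0, 0, 0], [0, 0, 0]], "twist": [0.6, 0.6, 0, 0, 0]}}

```text
time: 22.22
tool_pos: [552.6, 47.9, 54.8]
tcp_rot: [-3.141, -0.001, -0.994]
contact_force: [0.6, -5.3, 4.8]
grip_width: 29.7
finger_force: 29.7
```

```bash
python3 st.py
```

```text
[552.59  47.87  54.8 ] -56.93 [ 0.61 -5.3   4.77] [-0.877 -0.223  0.027]
```

About 16.5° past contact, with roughly 8 N on the seal. Now letting go.

{"name": "arm_command", "arguments": {"gripper": [32, 36, 45, 55, 60], "dp": [[0, 0, 0], [0, 0, 0], [0, 0, 0], [0, 0, 0], [0, 0, 0]], "twist": [0, 0, 0, 0, 0]}}

```text
time: 22.85
tool_pos: [552.1, 48.1, 54.4]
tcp_rot: [3.142, 0.0, -0.994]
contact_force: [0.9, 0.3, -0.2]
grip_width: 58.7
finger_force: 0.0
```

{"name": "arm_command", "arguments": {"gripper": [62, 62, 62, 62, 62], "dp": [[0, 0, -0.2], [0, 0, -0.4], [0, 0, -0.8], [0, 0, -1], [0, 0, -1]], "twist": [0, 0, 0, 0, 0]}}

```text
time: 23.48
tool_pos: [552.3, 48.0, 141.1]
tcp_rot: [-3.141, -0.0, -0.994]
contact_force: [0.9, -0.8, -0.2]
grip_width: 61.9
finger_force: 0.0
```

Run:
```python
from h import *
import runpy;runpy.run_path("st.py")
im=capture("scene")
b=cv2.resize(im[110:220,270:410],(700,550),interpolation=cv2.INTER_CUBIC)
cv2.imwrite("pics/end.png",b[:,:,::-1])
```

```text
[552.31  48.03 141.08] -56.97 [ 0.89 -0.79 -0.23] [ 0.056  0.158 -0.019]
```

View pics/end.png

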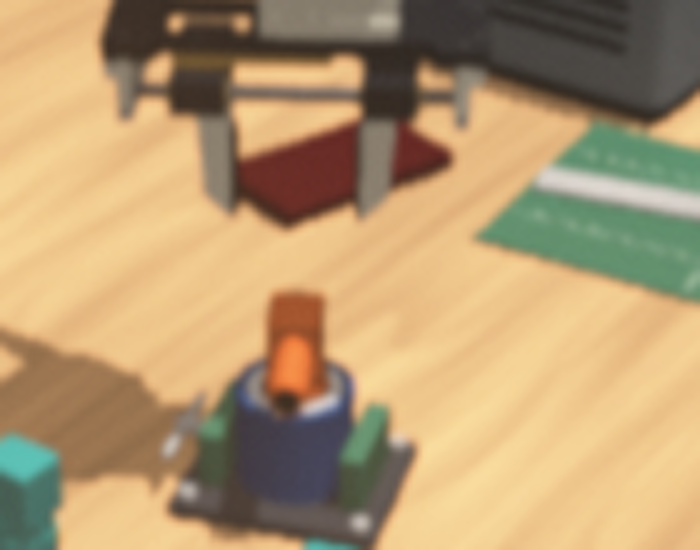

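The picture shows the elbow upright in the port at (297,340), spout toward the camera and the gripper clear of it. Handing in.

```bash
python3 -c "
from plant import *
print(close_job())"
```

```text
the job is handed in; nothing more can be done
None
```

The orange elbow is screwed into the port about 16 degrees past first contact with the seal, with an estimated 7 to 8 N on the seal just before I let go. It stood upright and clear of the gripper, nothing else on the table was touched, and I handed the job in at about 24 s; no verdict came back.

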